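# Hang the turner on the utensil carousel

### The job

Turn the utensil carousel until its one empty peg points straight out over the front edge of the worktop, towards you. Then take the slotted turner from its wooden rest and hang it by its eye on that peg, so that it hangs straight down and has come to rest, the peg still pointing to the front. Do not disturb the cream pot, the white fish tin or the bean tin.

Things in the scene. Friction and masses are not known exactly. Their poses are not given: they have to be found in the camera images.
- carousel: Fixed foot of the utensil carousel: round wooden foot, 160 mm across and 16 mm high, with a thin steel post. Origin on the post's axis at the worktop; never rotated: its x points away from the robot, so the front is its -x. A ladle, a masher and a spoon hang fixed on three pegs of the crown and turn with it. Above the pegs the crown carries a round wire hoop, see the knob.
- crown (a joint): Turning crown of the carousel (hub 56 mm across, 160 to 200 mm above the worktop, with four steel pegs 90 degrees apart). rad, counter-clockwise seen from above. At 0 and also at 6.283 the empty peg points to the front (-x); at q it points in the direction (-cos q, -sin q). End stops at -1 and 7.3. Stiff: it needs 0.2 N m to turn and stays where it is left.
- knob (a point): Centre of the knob on top of the crown, on the turning axis: an upright wooden bar 54 mm long, 16 mm wide and 30 mm high, top at 328 mm above the worktop. Its underside is 15 mm above a flat wire hoop on four spokes (250 mm over the bar's middle, bar 10 mm thick, 278 mm above the worktop) that turns with it and overhangs the pegs: reach under it from the front, tool tilted. The bar's length lies along the direction of the empty peg.
- peg_tip (a point): Centre of the ball (11 mm across) at the outer end of the empty peg, 69 mm from the turning axis, 199 mm above the worktop.
- peg_mid (a point): Middle of the empty peg's length. The peg is a straight steel rod, 8 mm thick and 45 mm long, rising outwards from the hub at 25 degrees above level; it leaves the hub 28 mm from the axis, 180 mm above the worktop.
- turner_grip (a point): Middle of the wooden handle of the slotted turner (whole length 170 mm, 0.12 kg or so), near its balance point. The handle is 67 mm long, 18 mm wide and 12 mm thick. x runs along the handle to the eye, y across the width, z is normal to the flat of handle, eye ring and blade.
- turner_eye (a point): Centre of the turner's eye, 65 mm from turner_grip along its x: a steel ring, 20 mm inside, 32 mm outside, 6 mm thick, in the plane of the handle. It goes freely over the peg's ball when the ring's axis is within about 40 degrees of the peg's direction, that is with the turner tilted, eye end up.
- rest: Fixed wooden rest under the turner's handle: a plate 80 x 60 x 8 mm with two cross rails 10 mm thick at 28 mm either side of the middle, 30 mm high, and small cheeks to 37 mm. Between the rails there is 46 mm free for fingers. Origin at its middle on the worktop.
- cream_pot: Bystander: white round pot, 72 mm across and 62 mm high. Origin under its centre.
- fish_tin: Bystander: flat white oblong tin with a blue-green lid, 63 x 105 x 26 mm. Origin under its centre.
- tin_beans: Bystander: green and gold round food tin, 75 mm across and 58 mm high. Origin under its centre.
- turner: The slotted turner as a whole; its origin and axes are those of turner_grip. At the start it lies flat on the rest, z up, the eye away from the robot, the handle's middle 36 mm above the worktop.

How it is judged:
By the outcome, as a careful person would: the job done as asked, in the order asked, and still so for the second after the job is handed in, with the robot touching nothing.
It also fails if it takes over 72 s, if anything falls off the work surface, if the arm or the gripper's body presses on something with over 40 N, if the wrist force passes 120 N, or if a joint passes its speed limit or range.

### The arm

A 6-joint arm with a two-finger parallel gripper is mounted at the origin on a cart in front of the work surface, level with it; the furniture and walls round the work are solid. World frame = base frame: x ahead of the robot, y to its left, z up, the work surface at z = 0. Lengths are in m, angles in rad, forces in N, time in s.
With the tool pointing down it reaches from about 0.35 to 0.775 m from the base axis. Payload 7.3 kg.
Tool frame: the origin (TCP) lies at the very end of the fingers, on their centre line; the grasp point (between the pads) lies 19 mm behind it (robot.hold_point_z is the distance from the TCP to the grasp point, in m); z points along the fingers, y is the direction in which the jaws open and shut (so a half turn about z gives the same grasp; the last joint's range is limited). The gripper opens to 92 mm and grips with 3 to 60 N. Pads are 19 mm wide; open, the fingers measure 130 mm over their backs; the gripper's body (75 mm by 190 mm) begins 47 mm behind the grasp point.
Start: joints at [1, 0.342, 1.524, -0, 1.275, -0.146], TCP at [0.216, 0.478, 0.227] pointing down, gripper open.
Joint ranges: [-2.53, 2.53], [-0.77, 2.02], [0.04, 2.7], [-1, 4.14], [0.28, 2.66], [-3.11, 3.11]. Speed limits (rad/s): [2.57, 2.57, 3.14, 3.14, 3.14, 3.14].

### API

Orientations are given as [roll, pitch, yaw] about the fixed x, y, z axes, in that order (R = Rz(yaw) Ry(pitch) Rx(roll)).
In Python, from cell import monitor, viewer, robot gives the robot as it stands.
- The arm moves only by the tool move_arm, never from a script. Its argument "deltas" is a list of rows, each an object of numbers: "x", "y", "z": the shift along the tool's x, y, z in m; "wx", "wy", "wz": the turn, a rotation vector about the tool's x, y, z in degrees; "hand": the opening, from 0 (shut) to 1 (fully open). In form: [{"x": .., "y": .., "z": .., "wx": .., "wy": .., "wz": .., "hand": ..}, ...]. A call has 1 to 8 rows; each row is the pose to reach, as a shift and turn from the pose commanded when the call began, along the tool's axes at that moment; what a row does not reach only later rows make up. A row lasts 1/8 s, in which the tool goes at most 62.5 mm and 10.7 degrees, less where a joint would pass 70% of its speed; a pose out of reach is approached as far as the arm can. A call with a gripper value outside its range is refused whole. The fingers move at their own pace and stop on an object; "grip_force" is the grip in N (left out, the last holds). Time passes only in rows, so rows that repeat a pose let the fingers close. It gives the time, the measured TCP pose, the force and the opening at its end, in the units of the state.
- monitor.observe(): the state, without advancing time (a new reading comes with each control period).
- viewer.read_camera(name): name is "side" or "top"; returns the picture (400x640x3 uint8, red, green, blue); there is no depth.
- viewer.camera_params(name): a dict with "camera_matrix" (3x3 intrinsics, pixels), "R" (3x3) and "t" (3): a world point X has camera coordinates R X + t. Camera axes: x right, y down, z forward; pixel columns grow to the right and rows downward; lengths in m; the calibration is good to about 2 mm. A picture is of the moment at which its call begins. camera_params takes no time and is no camera call.
- robot.hand_in(): hands the job in, once; it reports no verdict.
The state is a dict: "time": time; "qpos": joint angles; "qvel": joint speeds; "joint_efforts": joint torques, N m; "tool_pos": TCP position; "tool_rot": TCP orientation; "contact_force": force on the tool from outside, world axes, zero at the start; "torque": the same for the moment, N m; "opening": finger opening in m.
Only numpy, scipy, OpenCV 4.12 (cv2) and the standard library are available. Lean on these libraries where they do the work, as an engineer would, in place of code of your own. Each camera call takes 0.05 s, during which the arm holds its last target. There are 200 camera calls.

## Working session

There is one attempt and no reset: what is moved stays moved. The work goes in short steps, Python scripts to look and compute and a tool call to move; the robot and the scene stay as the last step left them, time stands still between calls to the robot, and variables do not carry over. Pictures are saved under pics/ and viewed, about 8 in all and at most 12, crops included, and the job is handed in when it is done.

Besides the shell and the picture viewer there is one more tool, called as name([rows], argument=value, ...), one row to a line, values as JSON. move_arm: Moves the arm, as the interface text tells. Its arguments: {"type":"object","properties":{"deltas":{"type":"array","items":{"type":"object","properties":{"x":{"type":"number"},"y":{"type":"number"},"z":{"type":"number"},"wx":{"type":"number"},"wy":{"type":"number"},"wz":{"type":"number"},"hand":{"type":"number"}}}},"grip_force":{"type":"number"}},"required":["deltas"]}

```bash
ls; mkdir -p pics
python3 - <<'E'
from cell import monitor, viewer, robot
import cv2
print(monitor.observe(), robot.hold_point_z)
for n in("side","top"):
    cv2.imwrite(f"pics/{n}0.png",viewer.read_camera(n)[:,:,::-1]); print(n,viewer.camera_params(n))
E
```

```text
pics
{'time': 0.0, 'qpos': array([ 1.00001097e+00,  3.42739360e-01,  1.52501245e+00,  1.63792977e-05,
        1.27537710e+00, -1.45974853e-01]), 'qvel': array([ 0.000209  ,  0.00084849,  0.00039156, -0.0003709 ,  0.00101751,
        0.00184188]), 'joint_efforts': array([-1.24036437e-04, -4.31223679e+01, -2.44216937e+01,  7.16327643e-02,
        5.57912013e-02, -8.66563755e-05]), 'tool_pos': array([0.2161236 , 0.47801464, 0.22603791]), 'tool_rot': array([-3.14007501e+00, -2.38955338e-04,  2.71677719e+00]), 'contact_force': array([ 0.12603049,  0.10731948, -0.65509709]), 'torque': array([-0.01957827, -0.00955135, -0.00658952]), 'opening': 0.09164692339113649} 0.0188
side {'camera_matrix': array([[501.95761946,   0.        , 316.93020013],
       [  0.        , 501.95761946, 202.8923087 ],
       [  0.        ,   0.        ,   1.        ]]), 'R': array([[ 0.99983924, -0.01371026, -0.01155484],
       [-0.01717872, -0.54790208, -0.83636607],
       [ 0.00513588,  0.83643011, -0.54804953]]), 't': array([-0.53360197,  0.17189004,  1.50822728])}
top {'camera_matrix': array([[485.70978936,   0.        , 312.68184969],
       [  0.        , 485.70978936, 203.19365248],
       [  0.        ,   0.        ,   1.        ]]), 'R': array([[-0.01280296, -0.99989779, -0.00636394],
       [-0.9859966 ,  0.01368278, -0.16620316],
       [ 0.16627325,  0.00414693, -0.986071  ]]), 't': array([0.0113865 , 0.55429176, 1.21732394])}
```

View pics/side0.png

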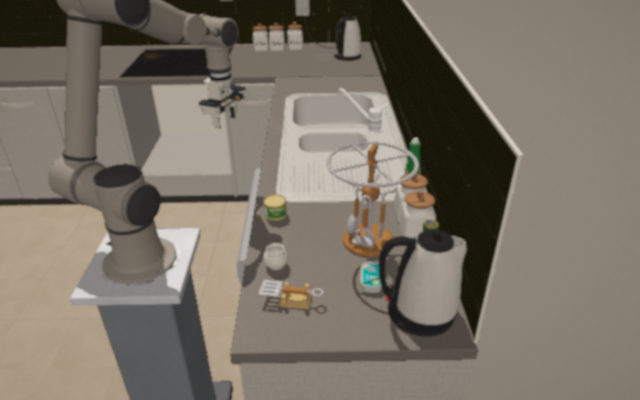

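View pics/top0.png

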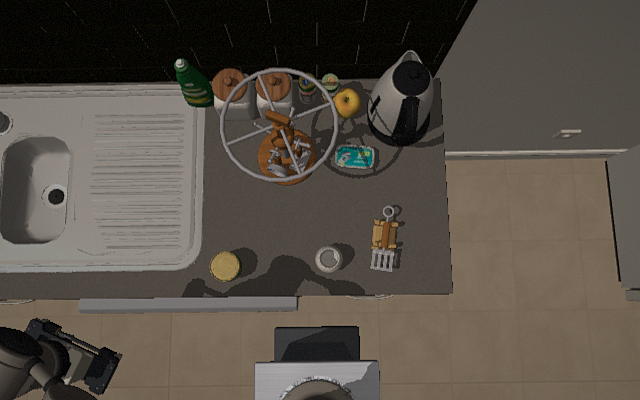

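```bash
cat > h.py <<'E'
import numpy as np, cv2
from scipy.spatial.transform import Rotation as Ro
from cell import monitor, viewer, robot
P={n:viewer.camera_params(n) for n in("side","top")}
def proj(n,X):
    p=P[n]; c=np.atleast_2d(X)@p["R"].T+p["t"]; u=c@p["camera_matrix"].T; return u[:,:2]/u[:,2:]
def back(n,uv,z):
    p=P[n]; d=p["R"].T@np.linalg.solve(p["camera_matrix"],[*uv,1]); o=-p["R"].T@p["t"]; return o+d*(z-o[2])/d[2]
def crop(im,x0,y0,x1,y1,k):
    return cv2.resize(im[y0:y1,x0:x1],None,fx=k,fy=k,interpolation=cv2.INTER_CUBIC)
E
python3 - <<'E'
from h import *
t=cv2.imread("pics/top0.png"); s=cv2.imread("pics/side0.png")
a=crop(t,210,60,350,190,4); b=crop(s,325,135,425,265,4)[:, :240*1+160]
h=520; im=np.zeros((520,800,3),np.uint8); im[:,:560]=a; 
b=cv2.resize(s[135:265,340:400],None,fx=4,fy=4,interpolation=cv2.INTER_CUBIC); im[:,560:]=b
cv2.imwrite("pics/c1.png",im)
print("turner eye",back("top",(389,212),.036),"grip",back("top",(385,236),.036),"blade end",back("top",(382,270),.033))
print("hoop c",back("top",(280,124.5),.278), "l",back("top",(220.5,124),.278),"r",back("top",(339,124),.278))
print("side hoop",back("side",(373,163.5),.278))
print("pot",back("top",(329,257),.062),"fish",back("top",(355,157),.026),"bean",back("top",(225,265),.058))
E
```

```text
turner eye [ 0.5300511  -0.19506654  0.036     ] grip [ 0.46733727 -0.1822657   0.036     ] blade end [ 0.38022461 -0.17171664  0.033     ]
hoop c [0.6901937  0.07199477 0.278     ] l [0.69327366 0.20180546 0.278     ] r [ 0.68940534 -0.0565204   0.278     ]
side hoop [0.69635592 0.07071582 0.278     ]
pot [ 0.41361067 -0.03545656  0.062     ] fish [ 0.68207853 -0.11119124  0.026     ] bean [0.39717651 0.22747824 0.058     ]
```

View pics/c1.png

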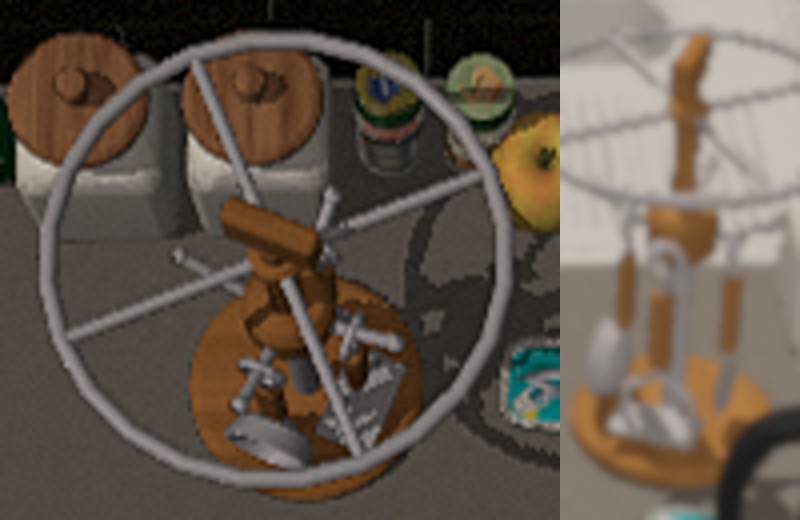

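```bash
cat >> h.py <<'E'
def delta(pos,R,s=None):
    "tool-frame shift (m) and rotvec (deg) from the measured pose"
    s=s or monitor.observe(); R0=Ro.from_euler("xyz",s["tool_rot"])
    print("d",np.round(R0.inv().apply(np.array(pos)-s["tool_pos"]),4),"w",np.round((R0.inv()*R).as_rotvec(degrees=True),1))
def down(yaw): return Ro.from_euler("xyz",[180,0,yaw],degrees=True)
def log():
    s=monitor.observe(); open("log.txt","a").write(" ".join(f"{v:.5f}" for v in [*s["qpos"],*s["tool_pos"],*s["tool_rot"]])+"\n")
    print("t",s["time"],"q",s["qpos"].round(3),"p",s["tool_pos"].round(4),"rpy",np.degrees(s["tool_rot"]).round(1),"F",s["contact_force"].round(1),"open",s["opening"].round(4))
E
python3 - <<'E'
from h import *
a=back("top",(267,112.5),.328);b=back("top",(289.5,120),.328);print(a,b,(a+b)/2,np.linalg.norm(a-b),np.degrees(np.arctan2(a[1]-b[1],a[0]-b[0])))
p=back("top",(255,123.75),.199);print("ball",p, p-[.691,.072,.199])
print(back("top",(210+400/4,60+342/4),.199),back("top",(210+333/4,60+192/4),.199))
print("knob mid from side",back("side",(372.5,147),.328))
log(); delta((.691,.072,.40),down(69))
E
```

```text
[0.69958421 0.09540179 0.328     ] [0.682584   0.04865503 0.328     ] [0.69108411 0.07202841 0.328     ] 0.04974200440670792 70.01539200985042
ball [0.71984676 0.13646247 0.199     ] [2.88467638e-02 6.44624736e-02 5.55111512e-17]
[0.66506503 0.00785482 0.199     ] [0.75729534 0.04632559 0.199     ]
knob mid from side [0.69290963 0.07471514 0.328     ]Traceback (most recent call last):
  File "<stdin>", line 6, in <module>
  File "h.py", line 18, in log
    print("t",s["time"],"q",s["qpos"].round(3),"p",s["tool_pos"].round(4),"rpy",np.degrees(s["tool_rot"]).round(1),"F",s["contact_force"].round(1),"open",s["opening"].round(4))
                                                                                                                                                          ^^^^^^^^^^^^^^^^^^
AttributeError: 'float' object has no attribute 'round'
```

```bash
sed -i 's/s\["opening"\].round(4)/round(s["opening"],4)/' h.py
python3 - <<'E'
from h import *
log(); delta((.691,.072,.40),down(68))
E
```

```text
t 0.1 q [ 1.     0.343  1.525  0.     1.275 -0.146] p [0.2161 0.478  0.2261] rpy [-179.9   -0.   155.7] F [ 0.2 -0.5  0.1] open 0.0917
d [-0.6    -0.1745 -0.1738] w [-0.1  0.1 87.7]
```

move_arm([
  {"x": 0,"y": 0,"z": -0.12},
  {"x": -0.6,"y": -0.175,"z": -0.174,"wz": 87.7},
  {"x": -0.6,"y": -0.175,"z": -0.174,"wz": 87.7},
  {"x": -0.6,"y": -0.175,"z": -0.174,"wz": 87.7},
  {"x": -0.6,"y": -0.175,"z": -0.174,"wz": 87.7},
  {"x": -0.6,"y": -0.175,"z": -0.174,"wz": 87.7},
  {"x": -0.6,"y": -0.175,"z": -0.174,"wz": 87.7},
  {"x": -0.6,"y": -0.175,"z": -0.174,"wz": 87.7},
])

```text
schema error: expected keys x, y, z, wx, wy, wz, hand
```

Run:
```python
from h import *
log(); delta((.691,.072,.36),down(68))
```

```text
t 0.1 q [ 1.     0.343  1.525  0.     1.275 -0.146] p [0.2161 0.478  0.2261] rpy [-179.9   -0.   155.7] F [ 0.2 -0.5  0.1] open 0.0917
d [-0.6    -0.1744 -0.1338] w [-0.1  0.1 87.7]
```

All keys are needed in every row.

move_arm([
  {"x": -0.02,"y": 0,"z": -0.06,"wx": 0,"wy": 0,"wz": 5,"hand": 0.7},
  {"x": -0.6,"y": -0.175,"z": -0.174,"wx": 0,"wy": 0,"wz": 87.7,"hand": 0.7},
  {"x": -0.6,"y": -0.175,"z": -0.174,"wx": 0,"wy": 0,"wz": 87.7,"hand": 0.7},
  {"x": -0.6,"y": -0.175,"z": -0.174,"wx": 0,"wy": 0,"wz": 87.7,"hand": 0.7},
  {"x": -0.6,"y": -0.175,"z": -0.174,"wx": 0,"wy": 0,"wz": 87.7,"hand": 0.7},
  {"x": -0.6,"y": -0.175,"z": -0.174,"wx": 0,"wy": 0,"wz": 87.7,"hand": 0.7},
  {"x": -0.6,"y": -0.175,"z": -0.174,"wx": 0,"wy": 0,"wz": 87.7,"hand": 0.7},
  {"x": -0.6,"y": -0.175,"z": -0.174,"wx": 0,"wy": 0,"wz": 87.7,"hand": 0.7},
], grip_force=40)

```text
time: 1.1
tool_pos: [0.5593, 0.1859, 0.3674]
tool_rot: [-3.141, 0.0, 1.311]
contact_force: [1.0, 1.2, -0.4]
opening: 0.0643
```

Run:
```python
from h import *
log(); delta((.691,.072,.36),down(68))
```

```text
t 1.1 q [0.191 0.411 1.042 0.    1.689 0.451] p [0.5593 0.1859 0.3674] rpy [-180.     0.    75.1] F [ 1.   1.2 -0.4] open 0.0643
d [-0.0762  0.1565  0.0073] w [-0.   0.   7.1]
```

move_arm([
  {"x": -0.0762,"y": 0.1565,"z": 0.007,"wx": 0,"wy": 0,"wz": 7,"hand": 0.7},
  {"x": -0.0762,"y": 0.1565,"z": 0.007,"wx": 0,"wy": 0,"wz": 7,"hand": 0.7},
  {"x": -0.0762,"y": 0.1565,"z": 0.007,"wx": 0,"wy": 0,"wz": 7,"hand": 0.7},
  {"x": -0.0762,"y": 0.1565,"z": 0.007,"wx": 0,"wy": 0,"wz": 7,"hand": 0.7},
  {"x": -0.0762,"y": 0.1565,"z": 0.007,"wx": 0,"wy": 0,"wz": 7,"hand": 0.7},
])

```text
time: 1.72
tool_pos: [0.6903, 0.0748, 0.3597]
tool_rot: [-3.14, 0.0, 1.195]
contact_force: [0.5, 0.2, -0.1]
opening: 0.0642
```

Run:
```python
from h import *
log(); delta((.691,.072,.303),down(68))
```

```text
t 1.725 q [-3.000e-03  6.650e-01  6.360e-01  1.000e-03  1.842e+00  3.730e-01] p [0.6903 0.0748 0.3597] rpy [-179.9    0.    68.5] F [ 0.5  0.2 -0.1] open 0.0642
d [-0.0023  0.0018  0.0567] w [-0.1  0.   0.5]
```

move_arm([
  {"x": -0.002,"y": 0.002,"z": 0.03,"wx": 0,"wy": 0,"wz": 0.5,"hand": 0.7},
  {"x": -0.002,"y": 0.002,"z": 0.057,"wx": 0,"wy": 0,"wz": 0.5,"hand": 0.7},
  {"x": -0.002,"y": 0.002,"z": 0.057,"wx": 0,"wy": 0,"wz": 0.5,"hand": 0.7},
  {"x": -0.002,"y": 0.002,"z": 0.057,"wx": 0,"wy": 0,"wz": 0.5,"hand": 0},
  {"x": -0.002,"y": 0.002,"z": 0.057,"wx": 0,"wy": 0,"wz": 0.5,"hand": 0},
  {"x": -0.002,"y": 0.002,"z": 0.057,"wx": 0,"wy": 0,"wz": 0.5,"hand": 0},
  {"x": -0.002,"y": 0.002,"z": 0.057,"wx": 0,"wy": 0,"wz": 0.5,"hand": 0},
  {"x": -0.002,"y": 0.002,"z": 0.057,"wx": 0,"wy": 0,"wz": 0.5,"hand": 0},
], grip_force=40)

```text
time: 2.72
tool_pos: [0.6917, 0.0718, 0.3034]
tool_rot: [-3.142, -0.0, 1.186]
contact_force: [-0.4, 0.6, 0.4]
opening: 0.0188
```

Run:
```python
from h import *
log(); delta((.691,.072,.303),down(180))
s=viewer.read_camera("side")[:,:,::-1]; t=viewer.read_camera("top")[:,:,::-1]
cv2.imwrite("pics/c2.png",np.hstack([crop(s,310,110,440,260,3),crop(t,215,60,350,210,3)]))
```

```text
t 2.725 q [-0.007  0.656  0.8    0.     1.686  0.378] p [0.6917 0.0718 0.3034] rpy [-180.   -0.   68.] F [-0.4  0.6  0.4] open 0.0188
d [-0.0001 -0.0007  0.0004] w [   0.   -0. -112.]
```

View pics/c2.png

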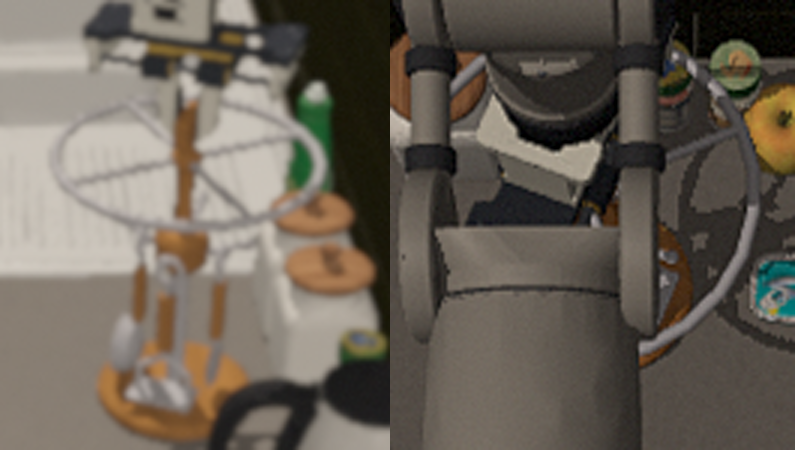

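move_arm([
  {"x": 0,"y": 0,"z": 0,"wx": 0,"wy": 0,"wz": 0,"hand": 0},
  {"x": 0,"y": 0,"z": 0,"wx": 0,"wy": 0,"wz": 0,"hand": 0},
  {"x": 0,"y": 0,"z": 0,"wx": 0,"wy": 0,"wz": -8,"hand": 0},
  {"x": 0,"y": 0,"z": 0,"wx": 0,"wy": 0,"wz": -16,"hand": 0},
  {"x": 0,"y": 0,"z": 0,"wx": 0,"wy": 0,"wz": -24,"hand": 0},
  {"x": 0,"y": 0,"z": 0,"wx": 0,"wy": 0,"wz": -32,"hand": 0},
  {"x": 0,"y": 0,"z": 0,"wx": 0,"wy": 0,"wz": -40,"hand": 0},
  {"x": 0,"y": 0,"z": 0,"wx": 0,"wy": 0,"wz": -48,"hand": 0},
])

```text
time: 3.82
tool_pos: [0.6922, 0.0723, 0.3034]
tool_rot: [3.14, -0.0, 2.029]
contact_force: [3.7, 2.3, -0.5]
opening: 0.0156
```

move_arm([
  {"x": 0,"y": 0,"z": 0,"wx": 0,"wy": 0,"wz": -8,"hand": 0},
  {"x": 0,"y": 0,"z": 0,"wx": 0,"wy": 0,"wz": -16,"hand": 0},
  {"x": 0,"y": 0,"z": 0,"wx": 0,"wy": 0,"wz": -24,"hand": 0},
  {"x": 0,"y": 0,"z": 0,"wx": 0,"wy": 0,"wz": -32,"hand": 0},
  {"x": 0,"y": 0,"z": 0,"wx": 0,"wy": 0,"wz": -40,"hand": 0},
  {"x": 0,"y": 0,"z": 0,"wx": 0,"wy": 0,"wz": -48,"hand": 0},
  {"x": 0,"y": 0,"z": 0,"wx": 0,"wy": 0,"wz": -56,"hand": 0},
  {"x": 0,"y": 0,"z": 0,"wx": 0,"wy": 0,"wz": -64,"hand": 0},
])

```text
time: 4.82
tool_pos: [0.6934, 0.0742, 0.3033]
tool_rot: [3.138, 0.005, -3.136]
contact_force: [7.9, 9.1, -1.3]
opening: 0.0159
```

Run:
```python
from h import *
log(); delta((.691,.072,.303),down(180))
```

```text
t 4.825 q [-0.005  0.657  0.798  0.004  1.682 -1.581] p [0.6934 0.0742 0.3033] rpy [ 179.8    0.3 -179.7] F [ 7.9  9.1 -1.3] open 0.0159
d [ 0.0024 -0.0022  0.0003] w [0.2 0.3 0.3]
```

move_arm([
  {"x": 0,"y": 0,"z": 0,"wx": 0,"wy": 0,"wz": 0,"hand": 0},
  {"x": 0,"y": 0,"z": 0,"wx": 0,"wy": 0,"wz": 0,"hand": 0.6},
  {"x": 0,"y": 0,"z": 0,"wx": 0,"wy": 0,"wz": 0,"hand": 0.6},
  {"x": 0,"y": 0,"z": 0,"wx": 0,"wy": 0,"wz": 0,"hand": 0.6},
  {"x": 0,"y": 0,"z": -0.06,"wx": 0,"wy": 0,"wz": 0,"hand": 1},
  {"x": 0,"y": 0,"z": -0.1,"wx": 0,"wy": 0,"wz": 0,"hand": 1},
  {"x": -0.05,"y": 0,"z": -0.1,"wx": 0,"wy": 0,"wz": 0,"hand": 1},
])

```text
time: 5.7
tool_pos: [0.7235, 0.0715, 0.4116]
tool_rot: [3.141, 0.014, 3.141]
contact_force: [1.0, -1.2, 1.4]
opening: 0.0711
```

Run:
```python
from h import *
log(); delta((.467,-.1825,.15),down(180))
delta((.467,-.1825,.15),down(180-11.5))
```

```text
t 5.7 q [-0.007  0.83   0.174  0.     2.124 -1.577] p [0.7235 0.0715 0.4116] rpy [180.    0.8 180. ] F [ 1.  -1.2  1.4] open 0.0711
d [ 0.2601 -0.2542  0.2578] w [ 0.   0.8 -0. ]
d [ 0.2601 -0.2542  0.2578] w [ 0.1  0.8 11.5]
```

Run:
```python
from h import *
s=viewer.read_camera("side")[:,:,::-1]; t=viewer.read_camera("top")[:,:,::-1]
cv2.imwrite("pics/c3.png",np.hstack([crop(s,255,265,335,325,5),crop(t,355,200,415,280,5)[:300]]))
# overlay predicted model
def mdl(g,yaw):
    c,n=np.cos(yaw),np.sin(yaw); X=np.array([c,n,0]);Y=np.array([-n,c,0]); return [g+a*X+b*Y for a,b in[(.065,0),(-.0335,.009),(-.0335,-.009),(.0335,.009),(.0335,-.009),(.081,0),(.049,0),(-.089,0)]]
for yaw in(-9,-11):
  m=np.array(mdl(np.array([.467,-.182,.036]),np.radians(yaw)))
  print(yaw,(proj("side",m)-[255,265]).round(1).tolist(),"\n",(proj("top",m)-[355,200]).round(1).tolist())
```

```text
-9 [[61.8, 27.7], [26.1, 22.0], [24.7, 26.6], [50.6, 24.3], [49.5, 28.9], [67.8, 28.2], [55.9, 27.1], [5.2, 22.4]] 
 [[32.9, 11.6], [24.9, 48.4], [31.8, 49.4], [28.0, 22.9], [34.9, 23.9], [33.6, 5.6], [32.1, 17.6], [25.8, 70.4]]
-11 [[61.7, 28.3], [26.3, 21.7], [24.7, 26.3], [50.7, 24.6], [49.4, 29.2], [67.7, 29.0], [55.8, 27.6], [5.4, 21.7]] 
 [[33.7, 11.7], [24.5, 48.3], [31.4, 49.5], [28.5, 22.9], [35.3, 24.1], [34.7, 5.8], [32.8, 17.7], [24.5, 70.2]]
```

View pics/c3.png

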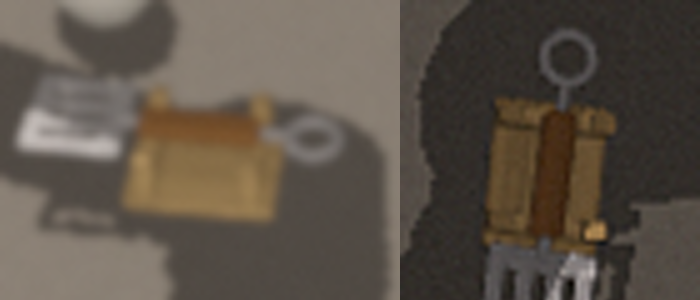

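move_arm([
  {"x": 0.26,"y": -0.254,"z": 0.03,"wx": 0,"wy": 0.8,"wz": 9.5,"hand": 1},
  {"x": 0.26,"y": -0.254,"z": 0.03,"wx": 0,"wy": 0.8,"wz": 9.5,"hand": 1},
  {"x": 0.26,"y": -0.254,"z": 0.03,"wx": 0,"wy": 0.8,"wz": 9.5,"hand": 1},
  {"x": 0.26,"y": -0.254,"z": 0.03,"wx": 0,"wy": 0.8,"wz": 9.5,"hand": 1},
  {"x": 0.26,"y": -0.254,"z": 0.03,"wx": 0,"wy": 0.8,"wz": 9.5,"hand": 1},
  {"x": 0.26,"y": -0.254,"z": 0.13,"wx": 0,"wy": 0.8,"wz": 9.5,"hand": 1},
  {"x": 0.26,"y": -0.254,"z": 0.258,"wx": 0,"wy": 0.8,"wz": 9.5,"hand": 1},
  {"x": 0.26,"y": -0.254,"z": 0.258,"wx": 0,"wy": 0.8,"wz": 9.5,"hand": 1},
])

```text
time: 6.8
tool_pos: [0.4702, -0.1739, 0.202]
tool_rot: [-3.141, -0.011, 2.974]
contact_force: [0.8, -0.2, -1.2]
opening: 0.0921
```

Run:
```python
from h import *
log(); delta((.469,-.183,.06),down(172)); delta((.469,-.183,.018),down(172))
t=viewer.read_camera("top")[:,:,::-1];s=viewer.read_camera("side")[:,:,::-1]
cv2.imwrite("pics/c4.png",np.hstack([crop(t,210,60,350,200,3),crop(s,255,140,425,280,2.142857)[:, :370][:300] if 0 else crop(s,320,130,430,270,3)]))
```

```text
t 6.8 q [-0.505  0.327  1.619 -0.004  1.206 -1.906] p [ 0.4702 -0.1739  0.202 ] rpy [-180.    -0.6  170.4] F [ 0.8 -0.2 -1.2] open 0.0921
d [-0.0018 -0.0091  0.142 ] w [-0.  -0.6 -1.6]
d [-0.0023 -0.0091  0.184 ] w [-0.  -0.6 -1.6]
```

View pics/c4.png

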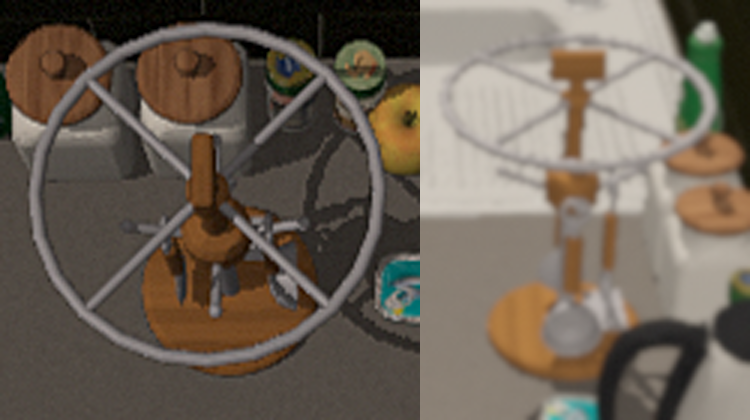

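Run:
```python
from h import *
print(back("top",(210+214.5/3,60+309/3),.199),back("side",(320+81/3,130+173/3),.199))
print("hoop",back("top",(210+206.5/3,60+194/3),.278),"knob",back("top",(210+203.5/3,60+171/3),.328), "opp pegs",back("top",(210+129/3,60+227/3),.199),back("top",(210+299/3,60+225/3),.199))
```

```text
[0.62408502 0.07437197 0.199     ] [0.62456177 0.07130972 0.199     ]
hoop [0.68985315 0.07453809 0.278     ] knob [0.6894554  0.07286084 0.328     ] opp pegs [0.69083103 0.14094362 0.199     ] [0.69048644 0.00833233 0.199     ]
```

move_arm([
  {"x": -0.002,"y": -0.009,"z": 0.06,"wx": 0,"wy": -0.6,"wz": -1.6,"hand": 1},
  {"x": -0.002,"y": -0.009,"z": 0.12,"wx": 0,"wy": -0.6,"wz": -1.6,"hand": 1},
  {"x": -0.002,"y": -0.009,"z": 0.15,"wx": 0,"wy": -0.6,"wz": -1.6,"hand": 0.8},
  {"x": -0.002,"y": -0.009,"z": 0.17,"wx": 0,"wy": -0.6,"wz": -1.6,"hand": 0.7},
  {"x": -0.002,"y": -0.009,"z": 0.183,"wx": 0,"wy": -0.6,"wz": -1.6,"hand": 0.6},
  {"x": -0.002,"y": -0.009,"z": 0.183,"wx": 0,"wy": -0.6,"wz": -1.6,"hand": 0.5},
  {"x": -0.002,"y": -0.009,"z": 0.183,"wx": 0,"wy": -0.6,"wz": -1.6,"hand": 0.5},
])

```text
time: 7.78
tool_pos: [0.4724, -0.1837, 0.0219]
tool_rot: [-3.141, 0.001, 3.003]
contact_force: [-0.6, -0.3, -0.5]
opening: 0.048
```

Run:
```python
from h import *
log()
```

```text
t 7.775 q [-5.220e-01  5.730e-01  1.814e+00 -1.000e-03  7.530e-01 -1.954e+00] p [ 0.4724 -0.1837  0.0219] rpy [-1.799e+02  1.000e-01  1.721e+02] F [-0.6 -0.3 -0.5] open 0.048
```

move_arm([
  {"x": 0.002,"y": 0,"z": 0.003,"wx": 0,"wy": 0,"wz": 0,"hand": 0},
  {"x": 0.002,"y": 0,"z": 0.003,"wx": 0,"wy": 0,"wz": 0,"hand": 0},
  {"x": 0.002,"y": 0,"z": 0.003,"wx": 0,"wy": 0,"wz": 0,"hand": 0},
  {"x": 0.002,"y": 0,"z": 0.003,"wx": 0,"wy": 0,"wz": 0,"hand": 0},
  {"x": 0.002,"y": 0,"z": 0.003,"wx": 0,"wy": 0,"wz": 0,"hand": 0},
  {"x": 0.002,"y": 0,"z": 0.003,"wx": 0,"wy": 0,"wz": 0,"hand": 0},
])

```text
time: 8.52
tool_pos: [0.4697, -0.1831, 0.0178]
tool_rot: [-3.141, -0.0, 3.003]
contact_force: [-1.1, 0.4, 1.1]
opening: 0.0172
```

Run:
```python
from h import *
from scipy.optimize import least_squares
log()
D=np.loadtxt("log.txt"); D=D[np.r_[True,np.abs(np.diff(D[:,6:9],axis=0)).max(1)>1e-4]]
# planar model: q4=0, lateral offset b; r=a0+L1 sin(q2+o1)+L2 sin(q2+q3+o2)+T sin(q2+q3+q5), z likewise
def f(p):
    q=D[:,:6]; r0,h,L1,L2,o2,T,b=p
    a=q[:,1]; c=a+q[:,2]+o2; e=q[:,1]+q[:,2]+q[:,4]
    r=r0+L1*np.sin(a)+L2*np.sin(c)+T*np.sin(e); z=h+L1*np.cos(a)+L2*np.cos(c)+T*np.cos(e)
    R=np.hypot(D[:,6],D[:,7]); 
    return np.r_[np.sqrt(np.maximum(R**2-b*b,0))-r, z-D[:,8], (np.arctan2(D[:,7],D[:,6])-np.arcsin(b/R)-q[:,0])*.5]
s=least_squares(f,[0,.2,.4,.4,0,.2,.07]);print(s.x.round(4),np.abs(s.fun).max().round(4),len(D))
```

```text
t 8.525 q [-5.240e-01  5.770e-01  1.823e+00 -1.000e-03  7.420e-01 -1.955e+00] p [ 0.4697 -0.1831  0.0178] rpy [-180.    -0.   172.1] F [-1.1  0.4  1.1] open 0.0172
[-1.000e-04  2.290e-01  5.063e-01  3.825e-01  1.219e-01  3.243e-01
  7.630e-02] 0.0012 9
```

move_arm([
  {"x": 0,"y": 0,"z": -0.03,"wx": 0,"wy": 0,"wz": 0,"hand": 0},
  {"x": 0,"y": 0,"z": -0.08,"wx": 0,"wy": 0,"wz": 0,"hand": 0},
  {"x": 0,"y": 0,"z": -0.14,"wx": 0,"wy": 0,"wz": 0,"hand": 0},
  {"x": 0,"y": 0,"z": -0.2,"wx": 0,"wy": 0,"wz": 0,"hand": 0},
  {"x": 0,"y": 0,"z": -0.25,"wx": 0,"wy": 0,"wz": 0,"hand": 0},
  {"x": 0,"y": 0,"z": -0.28,"wx": 0,"wy": -10,"wz": 0,"hand": 0},
  {"x": 0,"y": 0,"z": -0.28,"wx": 0,"wy": -20,"wz": 0,"hand": 0},
  {"x": 0,"y": 0,"z": -0.28,"wx": 0,"wy": -30,"wz": 0,"hand": 0},
], grip_force=50)

```text
time: 9.52
tool_pos: [0.4696, -0.1831, 0.2984]
tool_rot: [-3.139, 0.529, 3.004]
contact_force: [1.2, 1.0, -1.3]
opening: 0.0176
```

```bash
python3 -c "
from h import *
log()"
```

```text
t 9.525 q [-0.697 -0.016  1.885  0.363  0.844 -2.313] p [ 0.4696 -0.1831  0.2984] rpy [-179.9   30.3  172.1] F [ 1.2  1.  -1.3] open 0.0176
```

move_arm([
  {"x": 0,"y": 0,"z": 0,"wx": 10,"wy": 0,"wz": 0,"hand": 0},
  {"x": 0,"y": 0,"z": 0,"wx": 20,"wy": 0,"wz": 0,"hand": 0},
  {"x": 0,"y": 0,"z": 0,"wx": 30,"wy": 0,"wz": 0,"hand": 0},
  {"x": 0,"y": 0,"z": 0,"wx": 30,"wy": 0,"wz": 0,"hand": 0},
])

```text
time: 10.02
tool_pos: [0.4649, -0.1837, 0.2928]
tool_rot: [-2.673, 0.501, 2.991]
contact_force: [-1.1, -1.1, -2.1]
opening: 0.0173
```

```bash
python3 -c "
from h import *
log()"
```

```text
t 10.025 q [-0.279  0.021  1.94  -0.628  0.732 -1.199] p [ 0.4649 -0.1837  0.2928] rpy [-153.2   28.7  171.4] F [-1.1 -1.1 -2.1] open 0.0173
```

```bash
cat >> h.py <<'E'
from scipy.optimize import least_squares
E_=lambda a,t:Ro.from_euler(a,t)
def fkR(q): return E_("z",q[0])*E_("y",q[1]+q[2])*E_("z",q[3])*E_("y",q[4])*E_("z",q[5]+np.pi/2)
def fkp(q,k):
    h,L1,ax,az,b,b2,T,tx=k
    v=(E_("z",q[3])).apply(E_("y",q[4]).apply([tx,0,T])+[0,b2,0])+[ax,0,az]
    v=E_("y",q[1]+q[2]).apply(v)+E_("y",q[1]).apply([0,0,L1])+[0,b,h]
    return E_("z",q[0]).apply(v)
def fit():
    D=np.loadtxt("log.txt")
    f=lambda k:np.concatenate([fkp(d[:6],k)-d[6:9] for d in D])
    s=least_squares(f,[.22,.5,.05,.38,.07,0,.3,0]); return s.x,np.abs(s.fun).max(),[np.degrees((fkR(d[:6]).inv()*Ro.from_euler("xyz",d[9:])).magnitude()).round(2) for d in D]
LO=np.array([-2.53,-.77,.04,-1,.28,-3.11]);HI=np.array([2.53,2.02,2.7,4.14,2.66,3.11])
def ik(pos,R,k,q0):
    f=lambda q:np.r_[(fkp(q,k)-pos)*10,(fkR(q).inv()*R).as_rotvec()]
    s=least_squares(f,np.clip(q0,LO+.01,HI-.01),bounds=(LO,HI)); return s.x,s.cost
E
python3 - <<'E'
from h import *
k,e,r=fit(); print(k.round(4),e,r); np.save("k.npy",k)
al=np.radians(25)
for dn in (20,25,30,35,40,45):
    R=E_("y",-np.radians(90-dn))*down(180); xt=-R.as_matrix()[:,0]
    g=np.array([.6245,.0733,.199])-.065*xt; p=g+.0188*R.as_matrix()[:,2]
    for q0 in([0,.4,2,0,.4,-1.5],[0,.4,2,3.1,.4,1.5],[0,.4,2.,1.5,.4,0],[0,.4,2.,3.1,.4,-2.8]):
        q,c=ik(p,R,k,np.array(q0)); print(dn,p.round(3),q.round(2),round(c,5))
E
```

```text
[ 0.2229  0.5062  0.0465  0.3796  0.0764 -0.      0.3181  0.    ] 5.959451712111985e-06 [np.float64(0.0), np.float64(0.0), np.float64(0.0), np.float64(0.0), np.float64(0.0), np.float64(0.0), np.float64(0.0), np.float64(0.0), np.float64(0.0), np.float64(0.0), np.float64(0.0), np.float64(0.0), np.float64(0.0)]
20 [0.62  0.073 0.131] [ 0.12  0.41  1.93 -1.    0.28 -0.45] 0.1735
20 [0.62  0.073 0.131] [-0.01  0.66  2.33  3.13  1.07  1.57] 0.0
20 [0.62  0.073 0.131] [-0.01  0.66  2.33  3.13  1.07  1.57] 0.0
20 [0.62  0.073 0.131] [-0.15  0.39  2.02  1.46  0.28 -3.11] 0.14873
25 [0.614 0.073 0.132] [ 0.12  0.41  1.94 -1.    0.28 -0.45] 0.12991
25 [0.614 0.073 0.132] [-0.01  0.58  2.31  3.13  0.89  1.57] 0.0
25 [0.614 0.073 0.132] [-0.01  0.58  2.31  3.13  0.89  1.57] 0.0
25 [0.614 0.073 0.132] [-0.15  0.38  2.04  1.45  0.28 -3.11] 0.10938
30 [0.608 0.073 0.133] [ 0.12  0.4   1.96 -1.    0.28 -0.46] 0.09288
30 [0.608 0.073 0.133] [-0.01  0.51  2.29  3.13  0.7   1.58] 0.0
30 [0.608 0.073 0.133] [-0.15  0.38  2.05  1.44  0.28 -3.11] 0.0766
30 [0.608 0.073 0.133] [-0.15  0.38  2.05  1.44  0.28 -3.11] 0.0766
35 [0.603 0.073 0.135] [ 0.12  0.39  1.97 -1.    0.28 -0.46] 0.06261
35 [0.603 0.073 0.135] [-0.01  0.45  2.25  3.13  0.51  1.58] 0.0
35 [0.603 0.073 0.135] [-0.15  0.37  2.06  1.44  0.28 -3.11] 0.05062
35 [0.603 0.073 0.135] [-0.15  0.37  2.06  1.44  0.28 -3.11] 0.05062
40 [0.597 0.073 0.137] [ 0.12  0.38  1.98 -1.    0.28 -0.47] 0.03932
40 [0.597 0.073 0.137] [-0.01  0.4   2.2   3.12  0.33  1.59] 0.0
40 [0.597 0.073 0.137] [-0.16  0.36  2.07  1.43  0.28 -3.11] 0.03165
40 [0.597 0.073 0.137] [-0.16  0.36  2.07  1.43  0.28 -3.11] 0.03165
45 [0.592 0.073 0.14 ] [ 0.12  0.37  1.99 -1.    0.28 -0.48] 0.02325
45 [0.592 0.073 0.14 ] [-0.01  0.38  2.2   3.09  0.28  1.61] 0.0021
45 [0.592 0.073 0.14 ] [ 0.12  0.37  1.99 -1.    0.28 -0.48] 0.02325
45 [0.592 0.073 0.14 ] [-0.16  0.34  2.09  1.42  0.28 -3.11] 0.01994
```

```bash
cat > path.py <<'E'
from h import *
k=np.load("k.npy"); B=np.array([.6245,.0733,.199]); PD=np.array([-np.cos(np.radians(25)),0,np.sin(np.radians(25))])
def pose(out,dn,up=0.):
    R=E_("y",-np.radians(90-dn))*down(180); m=R.as_matrix()
    return B+PD*out+[0,0,up]+.065*m[:,0]+.0188*m[:,2],R
def rows(qs):
    R0,p0=fkR(qs[0]),fkp(qs[0],k); out=[]
    for q in qs[1:]:
        d=R0.inv().apply(fkp(q,k)-p0); w=(R0.inv()*fkR(q)).as_rotvec(degrees=True)
        out.append('{"x": %.3f, "y": %.3f, "z": %.3f, "wx": %.1f, "wy": %.1f, "wz": %.1f, "hand": 0}'%(*d,*w))
    return "["+", ".join(out)+"]"
E
cat > flip.py <<'E'
from path import *
s=monitor.observe()["qpos"]; q0=np.array([-.279,.021,1.94,-.628,.732,-1.199])
p,R=pose(.13,25); qe,c=ik(p,R,k,np.array([0,.5,2.3,3.1,.6,1.5])); 
if __name__=="__main__": print(s.round(3),"qe",qe.round(3),c,p)
N=40; u=np.linspace(0,1,N+1)[:,None]; Q=q0+(qe-q0)*u; b=np.sin(np.pi*u[:,0]); Q[:,1]-=.25*b
if __name__=="__main__":
  mx=0
  for i,q in enumerate(Q):
    P=fkp(q,k);R=fkR(q);m=R.as_matrix(); X=-m[:,0]; g=P-.0188*m[:,2]; E=g+.081*X; L=g-.089*X
    if i: mx=max(mx,np.degrees((Rl.inv()*R).magnitude())); assert np.linalg.norm(P-Pl)<.06
    Rl,Pl=R,P
    if i%4==0: print(i,q.round(2),P.round(3),"eye",E.round(2),"blade",L.round(2))
  print(mx)
E
python3 flip.py
```

```text
[-0.279  0.021  1.94  -0.628  0.732 -1.199] qe [-0.015  0.331  2.578  3.124  0.902  1.575] 4.8829484611161566e-30 [0.49624839 0.0733     0.18708514]
0 [-0.28  0.02  1.94 -0.63  0.73 -1.2 ] [ 0.465 -0.184  0.293] eye [ 0.53 -0.18  0.35] blade [ 0.38 -0.16  0.26]
4 [-0.25 -0.03  2.   -0.25  0.75 -0.92] [ 0.439 -0.09   0.251] eye [ 0.49 -0.14  0.3 ] blade [ 0.38 -0.03  0.23]
8 [-0.23 -0.06  2.07  0.12  0.77 -0.64] [0.422 0.009 0.232] eye [ 0.44 -0.07  0.26] blade [0.39 0.09 0.24]
12 [-0.2  -0.09  2.13  0.5   0.78 -0.37] [0.412 0.104 0.235] eye [0.4  0.02 0.23] blade [0.41 0.18 0.28]
16 [-0.17 -0.09  2.2   0.87  0.8  -0.09] [0.411 0.183 0.256] eye [0.37 0.12 0.22] blade [0.44 0.23 0.33]
20 [-0.15 -0.07  2.26  1.25  0.82  0.19] [0.421 0.237 0.285] eye [0.35 0.22 0.24] blade [0.47 0.23 0.36]
24 [-0.12 -0.03  2.32  1.62  0.83  0.47] [0.442 0.26  0.311] eye [0.37 0.28 0.28] blade [0.5  0.21 0.36]
28 [-0.09  0.04  2.39  2.    0.85  0.74] [0.472 0.251 0.32 ] eye [0.41 0.3  0.33] blade [0.51 0.17 0.32]
32 [-0.07  0.12  2.45  2.37  0.87  1.02] [0.5   0.212 0.301] eye [0.46 0.27 0.35] blade [0.51 0.13 0.26]
36 [-0.04  0.22  2.51  2.75  0.88  1.3 ] [0.514 0.149 0.254] eye [0.51 0.18 0.33] blade [0.48 0.1  0.18]
40 [-0.01  0.33  2.58  3.12  0.9   1.58] [0.496 0.073 0.187] eye [0.51 0.07 0.27] blade [0.44 0.07 0.11]
9.15708439539206
```

```bash
python3 -c "
from flip import *
for i in range(0,40,8): print(rows(Q[i:i+9]))"
```

```text
[{"x": 0.015, "y": 0.021, "z": -0.004, "wx": -3.4, "wy": 1.7, "wz": 7.6, "hand": 0}, {"x": 0.029, "y": 0.043, "z": -0.009, "wx": -6.7, "wy": 3.8, "wz": 15.1, "hand": 0}, {"x": 0.042, "y": 0.065, "z": -0.016, "wx": -9.9, "wy": 6.1, "wz": 22.6, "hand": 0}, {"x": 0.054, "y": 0.087, "z": -0.024, "wx": -12.9, "wy": 8.7, "wz": 30.1, "hand": 0}, {"x": 0.065, "y": 0.109, "z": -0.033, "wx": -15.8, "wy": 11.6, "wz": 37.5, "hand": 0}, {"x": 0.075, "y": 0.131, "z": -0.043, "wx": -18.5, "wy": 14.9, "wz": 44.8, "hand": 0}, {"x": 0.084, "y": 0.152, "z": -0.054, "wx": -21.0, "wy": 18.4, "wz": 52.1, "hand": 0}, {"x": 0.092, "y": 0.173, "z": -0.066, "wx": -23.3, "wy": 22.3, "wz": 59.3, "hand": 0}]
[{"x": 0.024, "y": 0.005, "z": -0.000, "wx": -1.6, "wy": 3.6, "wz": 7.5, "hand": 0}, {"x": 0.048, "y": 0.011, "z": -0.001, "wx": -2.8, "wy": 7.3, "wz": 15.1, "hand": 0}, {"x": 0.070, "y": 0.018, "z": -0.003, "wx": -3.7, "wy": 11.1, "wz": 22.7, "hand": 0}, {"x": 0.092, "y": 0.025, "z": -0.006, "wx": -4.2, "wy": 15.0, "wz": 30.3, "hand": 0}, {"x": 0.112, "y": 0.033, "z": -0.010, "wx": -4.4, "wy": 19.0, "wz": 3
[... 1607 characters left out ...]
: 69.9, "hand": 0}]
[{"x": 0.017, "y": -0.001, "z": 0.000, "wx": 1.8, "wy": 2.6, "wz": 8.5, "hand": 0}, {"x": 0.037, "y": 0.000, "z": -0.000, "wx": 3.7, "wy": 5.2, "wz": 16.9, "hand": 0}, {"x": 0.057, "y": 0.002, "z": -0.003, "wx": 5.8, "wy": 8.0, "wz": 25.1, "hand": 0}, {"x": 0.079, "y": 0.006, "z": -0.006, "wx": 8.2, "wy": 10.8, "wz": 33.1, "hand": 0}, {"x": 0.102, "y": 0.011, "z": -0.012, "wx": 10.9, "wy": 13.8, "wz": 41.0, "hand": 0}, {"x": 0.125, "y": 0.018, "z": -0.019, "wx": 13.9, "wy": 16.8, "wz": 48.6, "hand": 0}, {"x": 0.148, "y": 0.026, "z": -0.029, "wx": 17.2, "wy": 19.9, "wz": 55.9, "hand": 0}, {"x": 0.171, "y": 0.035, "z": -0.041, "wx": 20.9, "wy": 23.0, "wz": 62.9, "hand": 0}]
```

move_arm([
  {"x": 0.015,"y": 0.021,"z": -0.004,"wx": -3.4,"wy": 1.7,"wz": 7.6,"hand": 0},
  {"x": 0.029,"y": 0.043,"z": -0.009,"wx": -6.7,"wy": 3.8,"wz": 15.1,"hand": 0},
  {"x": 0.042,"y": 0.065,"z": -0.016,"wx": -9.9,"wy": 6.1,"wz": 22.6,"hand": 0},
  {"x": 0.054,"y": 0.087,"z": -0.024,"wx": -12.9,"wy": 8.7,"wz": 30.1,"hand": 0},
  {"x": 0.065,"y": 0.109,"z": -0.033,"wx": -15.8,"wy": 11.6,"wz": 37.5,"hand": 0},
  {"x": 0.075,"y": 0.131,"z": -0.043,"wx": -18.5,"wy": 14.9,"wz": 44.8,"hand": 0},
  {"x": 0.084,"y": 0.152,"z": -0.054,"wx": -21.0,"wy": 18.4,"wz": 52.1,"hand": 0},
  {"x": 0.092,"y": 0.173,"z": -0.066,"wx": -23.3,"wy": 22.3,"wz": 59.3,"hand": 0},
])

```text
time: 11.02
tool_pos: [0.4211, 0.0101, 0.232]
tool_rot: [2.775, 0.12, 1.891]
contact_force: [-0.0, 0.5, -2.3]
opening: 0.0175
```

```bash
python3 -c "
from flip import *
log(); print(Q[8].round(3), fkp(Q[8],k).round(4)); s=monitor.observe()['qpos']; print(rows([s]+list(Q[9:17])))"
```

```text
t 11.025 q [-0.229 -0.066  2.069  0.132  0.769 -0.649] p [0.4211 0.0101 0.232 ] rpy [159.    6.9 108.3] F [-0.   0.5 -2.3] open 0.0175
[-0.226 -0.064  2.068  0.122  0.766 -0.644] [0.4218 0.009  0.2318]
[{"x": 0.023, "y": 0.005, "z": 0.000, "wx": -1.4, "wy": 3.2, "wz": 7.3, "hand": 0}, {"x": 0.047, "y": 0.011, "z": -0.000, "wx": -2.7, "wy": 6.9, "wz": 14.8, "hand": 0}, {"x": 0.069, "y": 0.017, "z": -0.002, "wx": -3.6, "wy": 10.7, "wz": 22.4, "hand": 0}, {"x": 0.091, "y": 0.025, "z": -0.005, "wx": -4.1, "wy": 14.6, "wz": 30.0, "hand": 0}, {"x": 0.111, "y": 0.032, "z": -0.009, "wx": -4.3, "wy": 18.6, "wz": 37.6, "hand": 0}, {"x": 0.130, "y": 0.040, "z": -0.014, "wx": -4.2, "wy": 22.7, "wz": 45.2, "hand": 0}, {"x": 0.147, "y": 0.049, "z": -0.019, "wx": -3.7, "wy": 26.8, "wz": 52.8, "hand": 0}, {"x": 0.163, "y": 0.058, "z": -0.025, "wx": -2.8, "wy": 30.9, "wz": 60.5, "hand": 0}]
```

Tracking is excellent; I continue with the planned rows.

move_arm([
  {"x": 0.024,"y": 0.005,"z": 0,"wx": -1.6,"wy": 3.6,"wz": 7.5,"hand": 0},
  {"x": 0.048,"y": 0.011,"z": -0.001,"wx": -2.8,"wy": 7.3,"wz": 15.1,"hand": 0},
  {"x": 0.07,"y": 0.018,"z": -0.003,"wx": -3.7,"wy": 11.1,"wz": 22.7,"hand": 0},
  {"x": 0.092,"y": 0.025,"z": -0.006,"wx": -4.2,"wy": 15.0,"wz": 30.3,"hand": 0},
  {"x": 0.112,"y": 0.033,"z": -0.01,"wx": -4.4,"wy": 19.0,"wz": 37.9,"hand": 0},
  {"x": 0.131,"y": 0.041,"z": -0.015,"wx": -4.2,"wy": 23.0,"wz": 45.5,"hand": 0},
  {"x": 0.148,"y": 0.049,"z": -0.02,"wx": -3.7,"wy": 27.1,"wz": 53.1,"hand": 0},
  {"x": 0.164,"y": 0.058,"z": -0.026,"wx": -2.8,"wy": 31.2,"wz": 60.7,"hand": 0},
])

```text
time: 12.02
tool_pos: [0.4104, 0.1836, 0.2567]
tool_rot: [3.04, -0.72, 0.967]
contact_force: [0.8, -0.2, -1.8]
opening: 0.0176
```

move_arm([
  {"x": 0.015,"y": -0.008,"z": 0.003,"wx": 1.0,"wy": 3.3,"wz": 8.0,"hand": 0},
  {"x": 0.03,"y": -0.015,"z": 0.005,"wx": 2.1,"wy": 6.5,"wz": 16.2,"hand": 0},
  {"x": 0.044,"y": -0.02,"z": 0.007,"wx": 3.5,"wy": 9.5,"wz": 24.4,"hand": 0},
  {"x": 0.057,"y": -0.024,"z": 0.008,"wx": 5.1,"wy": 12.4,"wz": 32.6,"hand": 0},
  {"x": 0.07,"y": -0.025,"z": 0.009,"wx": 6.8,"wy": 15.1,"wz": 41.0,"hand": 0},
  {"x": 0.081,"y": -0.025,"z": 0.009,"wx": 8.6,"wy": 17.7,"wz": 49.4,"hand": 0},
  {"x": 0.09,"y": -0.023,"z": 0.009,"wx": 10.5,"wy": 20.1,"wz": 57.9,"hand": 0},
  {"x": 0.098,"y": -0.019,"z": 0.009,"wx": 12.5,"wy": 22.4,"wz": 66.5,"hand": 0},
])

```text
time: 13.02
tool_pos: [0.4415, 0.2601, 0.3127]
tool_rot: [-2.045, -0.45, -0.522]
contact_force: [-0.2, -0.8, -0.9]
opening: 0.0173
```

```bash
python3 -c "
from flip import *
log(); print(Q[24].round(3), fkp(Q[24],k).round(4))"
```

```text
t 13.025 q [-0.125 -0.033  2.324  1.623  0.84   0.471] p [0.4415 0.2601 0.3127] rpy [-117.2  -25.8  -29.9] F [-0.2 -0.8 -0.9] open 0.0173
[-0.121 -0.031  2.323  1.623  0.834  0.466] [0.4421 0.2604 0.3115]
```

move_arm([
  {"x": 0.007,"y": -0.003,"z": 0.003,"wx": 1.6,"wy": 2.1,"wz": 8.7,"hand": 0},
  {"x": 0.015,"y": -0.004,"z": 0.005,"wx": 3.1,"wy": 4.2,"wz": 17.5,"hand": 0},
  {"x": 0.023,"y": -0.002,"z": 0.007,"wx": 4.6,"wy": 6.3,"wz": 26.3,"hand": 0},
  {"x": 0.031,"y": 0.002,"z": 0.008,"wx": 6.0,"wy": 8.4,"wz": 35.1,"hand": 0},
  {"x": 0.04,"y": 0.009,"z": 0.009,"wx": 7.5,"wy": 10.5,"wz": 43.8,"hand": 0},
  {"x": 0.048,"y": 0.018,"z": 0.009,"wx": 8.9,"wy": 12.7,"wz": 52.6,"hand": 0},
  {"x": 0.056,"y": 0.029,"z": 0.009,"wx": 10.3,"wy": 15.1,"wz": 61.3,"hand": 0},
  {"x": 0.063,"y": 0.043,"z": 0.007,"wx": 11.7,"wy": 17.6,"wz": 69.9,"hand": 0},
])

```text
time: 14.02
tool_pos: [0.4999, 0.2109, 0.3026]
tool_rot: [-1.878, 0.607, -1.239]
contact_force: [-1.0, 0.4, -0.9]
opening: 0.0175
```

move_arm([
  {"x": 0.017,"y": -0.001,"z": 0,"wx": 1.8,"wy": 2.6,"wz": 8.5,"hand": 0},
  {"x": 0.037,"y": 0,"z": 0,"wx": 3.7,"wy": 5.2,"wz": 16.9,"hand": 0},
  {"x": 0.057,"y": 0.002,"z": -0.003,"wx": 5.8,"wy": 8.0,"wz": 25.1,"hand": 0},
  {"x": 0.079,"y": 0.006,"z": -0.006,"wx": 8.2,"wy": 10.8,"wz": 33.1,"hand": 0},
  {"x": 0.102,"y": 0.011,"z": -0.012,"wx": 10.9,"wy": 13.8,"wz": 41.0,"hand": 0},
  {"x": 0.125,"y": 0.018,"z": -0.019,"wx": 13.9,"wy": 16.8,"wz": 48.6,"hand": 0},
  {"x": 0.148,"y": 0.026,"z": -0.029,"wx": 17.2,"wy": 19.9,"wz": 55.9,"hand": 0},
  {"x": 0.171,"y": 0.035,"z": -0.041,"wx": 20.9,"wy": 23.0,"wz": 62.9,"hand": 0},
])

```text
time: 15.02
tool_pos: [0.4952, 0.0726, 0.188]
tool_rot: [3.13, 1.133, 3.128]
contact_force: [1.0, 0.6, -0.9]
opening: 0.0177
```

Run:
```python
from path import *
log()
for o in(.13,.06): delta(*pose(o,25))
t=viewer.read_camera("top")[:,:,::-1];s=viewer.read_camera("side")[:,:,::-1]
cv2.imwrite("pics/c5.png",np.hstack([crop(t,225,100,325,220,4),crop(s,290,130,390,250,4)]))
p,R=pose(.13,25); e=B+PD*.13; print("pred eye px",4*(proj("top",e)-[225,100]),4*(proj("side",e)-[290,130])+[400,0],"ball",4*(proj("top",B)-[225,100]),4*(proj("side",B)-[290,130])+[400,0])
```

```text
t 15.025 q [-0.017  0.324  2.579  3.122  0.893  1.582] p [0.4952 0.0726 0.188 ] rpy [179.3  64.9 179.2] F [ 1.   0.6 -0.9] open 0.0177
d [0.0004 0.0007 0.0014] w [-0.  -0.1 -0.3]
d [0.0003 0.0007 0.0714] w [-0.  -0.1 -0.3]
pred eye px [[221.36934024 437.72688826]] [[464.36493988 166.35739259]] ball [[227.84866195 251.27741977]] [[627.74107638 229.24149667]]
```

View pics/c5.png

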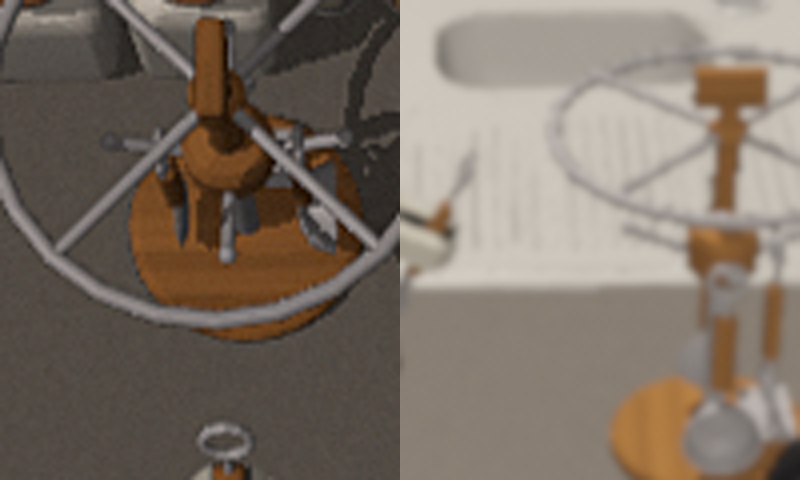

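move_arm([
  {"x": 0,"y": 0.001,"z": 0.03,"wx": 0,"wy": 0,"wz": -0.3,"hand": 0},
  {"x": 0,"y": 0.001,"z": 0.06,"wx": 0,"wy": 0,"wz": -0.3,"hand": 0},
  {"x": 0,"y": 0.001,"z": 0.09,"wx": 0,"wy": 0,"wz": -0.3,"hand": 0},
  {"x": 0,"y": 0.001,"z": 0.11,"wx": 0,"wy": 0,"wz": -0.3,"hand": 0},
  {"x": 0,"y": 0.001,"z": 0.118,"wx": 0,"wy": 0,"wz": -0.3,"hand": 0},
  {"x": 0,"y": 0.001,"z": 0.118,"wx": 0,"wy": 0,"wz": -0.3,"hand": 0},
])

```text
time: 15.88
tool_pos: [0.6025, 0.0747, 0.1392]
tool_rot: [-3.134, 1.135, -3.13]
contact_force: [0.3, -0.6, -1.1]
opening: 0.0171
```

Run:
```python
from path import *
log()
for o in(.013,-.01,-.02): delta(*pose(o,25))
t=viewer.read_camera("top")[:,:,::-1];s=viewer.read_camera("side")[:,:,::-1]
cv2.imwrite("pics/c6.png",np.hstack([crop(t,255,130,305,190,8),crop(s,325,160,375,220,8)]))
print("eye px",[(8*(proj("top",B+PD*o)-[255,130])).round(),(8*(proj("side",B+PD*o)-[325,160])+[400,0]).round()] if (o:=.013) else 0)
```

```text
t 15.875 q [-0.008  0.555  2.342  3.129  0.891  1.57 ] p [0.6025 0.0747 0.1392] rpy [-179.6   65.  -179.4] F [ 0.3 -0.6 -1.1] open 0.0171
d [ 0.0016 -0.0014  0.0004] w [0.1 0.  0.3]
d [ 0.0016 -0.0015  0.0234] w [0.1 0.  0.3]
d [ 0.0016 -0.0015  0.0334] w [0.1 0.  0.3]
eye px [array([[214., 298.]]), array([[543., 206.]])]
```

View pics/c6.png

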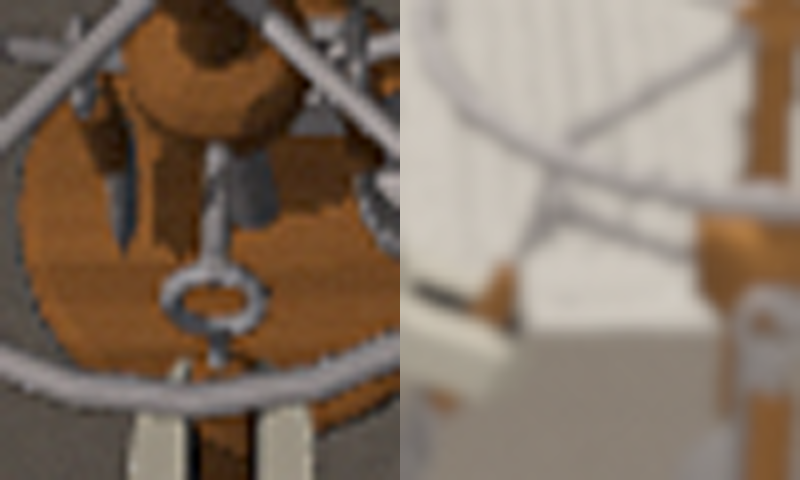

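move_arm([
  {"x": 0,"y": -0.001,"z": 0.008,"wx": 0,"wy": 0,"wz": 0,"hand": 0},
  {"x": 0,"y": -0.001,"z": 0.016,"wx": 0,"wy": 0,"wz": 0,"hand": 0},
  {"x": 0,"y": -0.001,"z": 0.024,"wx": 0,"wy": 0,"wz": 0,"hand": 0},
  {"x": 0,"y": -0.001,"z": 0.033,"wx": 0,"wy": 0,"wz": 0,"hand": 0},
  {"x": 0,"y": -0.001,"z": 0.033,"wx": 0,"wy": 0,"wz": 0,"hand": 0},
])

```text
time: 16.6
tool_pos: [0.633, 0.0735, 0.1249]
tool_rot: [-3.136, 1.135, -3.133]
contact_force: [-0.6, 0.2, -1.2]
opening: 0.0176
```

Run:
```python
from path import *
log()
for dn in(25,10): delta(*pose(-.02,dn,-.003))
p,R=pose(-.02,10,-.003); print(ik(p,R,k,monitor.observe()["qpos"]))
t=viewer.read_camera("top")[:,:,::-1];s=viewer.read_camera("side")[:,:,::-1]
cv2.imwrite("pics/c7.png",np.hstack([crop(t,255,130,305,190,8),crop(s,325,160,375,220,8)]))
```

```text
t 16.6 q [-0.01   0.61   2.268  3.128  0.872  1.572] p [0.633  0.0735 0.1249] rpy [-179.7   65.  -179.5] F [-0.6  0.2 -1.2] open 0.0176
d [ 0.0042 -0.0002  0.001 ] w [0.1 0.  0.2]
d [-0.0029 -0.0003  0.0172] w [  0.1 -15.    0.2]
(array([-0.0092421 ,  0.85480258,  2.28547367,  3.1323484 ,  1.39494705,
        1.57080868]), np.float64(1.1985882857616259e-20))
```

View pics/c7.png

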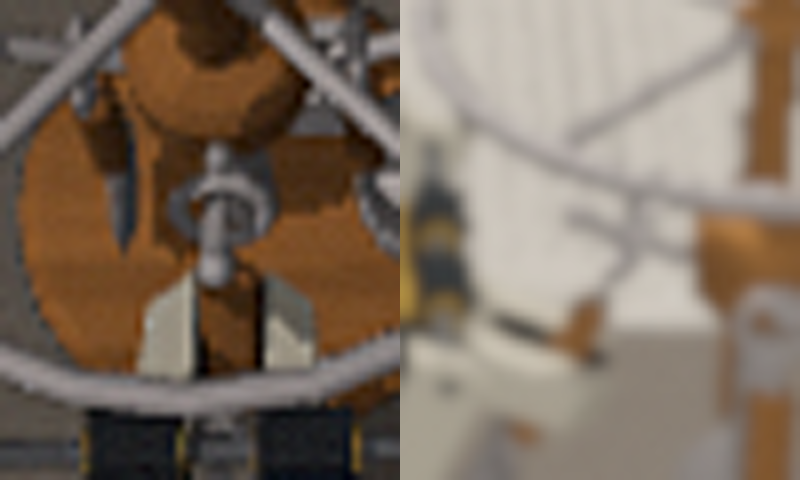

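move_arm([
  {"x": 0.002,"y": 0,"z": 0.006,"wx": 0,"wy": -5,"wz": 0,"hand": 0},
  {"x": 0.001,"y": 0,"z": 0.012,"wx": 0,"wy": -10,"wz": 0,"hand": 0},
  {"x": -0.001,"y": 0,"z": 0.017,"wx": 0,"wy": -15,"wz": 0,"hand": 0},
  {"x": -0.001,"y": 0,"z": 0.017,"wx": 0,"wy": -15,"wz": 0,"hand": 0},
  {"x": -0.001,"y": 0,"z": 0.017,"wx": 0,"wy": -15,"wz": 0,"hand": 0},
])

```text
time: 17.32
tool_pos: [0.6487, 0.0739, 0.1197]
tool_rot: [-3.126, 1.399, -3.123]
contact_force: [0.9, 1.3, 3.0]
opening: 0.0171
```

Run:
```python
from path import *
log(); delta(*pose(-.02,10,-.005)); delta(*pose(-.02,2,-.005))
```

```text
t 17.325 q [-0.011  0.859  2.289  3.128  1.405  1.568] p [0.6487 0.0739 0.1197] rpy [-179.1   80.1 -178.9] F [0.9 1.3 3. ] open 0.0171
d [ 0.0012 -0.0006  0.0014] w [0.2 0.1 0.2]
d [-0.002  -0.0007  0.0103] w [ 0.2 -7.9  0.2]
```

move_arm([
  {"x": -0.002,"y": 0,"z": 0.005,"wx": 0,"wy": -4,"wz": 0,"hand": 0},
  {"x": -0.003,"y": 0,"z": 0.009,"wx": 0,"wy": -8,"wz": 0,"hand": 0},
  {"x": -0.003,"y": 0,"z": 0.009,"wx": 0,"wy": -8,"wz": 0,"hand": 0},
  {"x": -0.003,"y": 0,"z": 0.009,"wx": 0,"wy": -8,"wz": 0,"hand": 0.25},
  {"x": -0.003,"y": 0,"z": 0.009,"wx": 0,"wy": -8,"wz": 0,"hand": 0.35},
  {"x": -0.003,"y": 0,"z": 0.009,"wx": 0,"wy": -8,"wz": 0,"hand": 0.45},
  {"x": -0.003,"y": 0,"z": 0.009,"wx": 0,"wy": -8,"wz": 0,"hand": 0.55},
  {"x": -0.003,"y": 0,"z": 0.009,"wx": 0,"wy": -8,"wz": 0,"hand": 0.55},
])

```text
time: 18.32
tool_pos: [0.6577, 0.0736, 0.1203]
tool_rot: [-3.07, 1.536, -3.067]
contact_force: [-0.5, 0.5, -0.3]
opening: 0.0498
```

Run:
```python
from path import *
log()
t=viewer.read_camera("top")[:,:,::-1];s=viewer.read_camera("side")[:,:,::-1]
cv2.imwrite("pics/c8.png",np.hstack([crop(t,240,110,320,190,5),crop(s,320,150,400,250,5)[:400]]))
```

```text
t 18.325 q [-0.011  0.98   2.254  3.128  1.629  1.567] p [0.6577 0.0736 0.1203] rpy [-175.9   88.  -175.7] F [-0.5  0.5 -0.3] open 0.0498
```

View pics/c8.png

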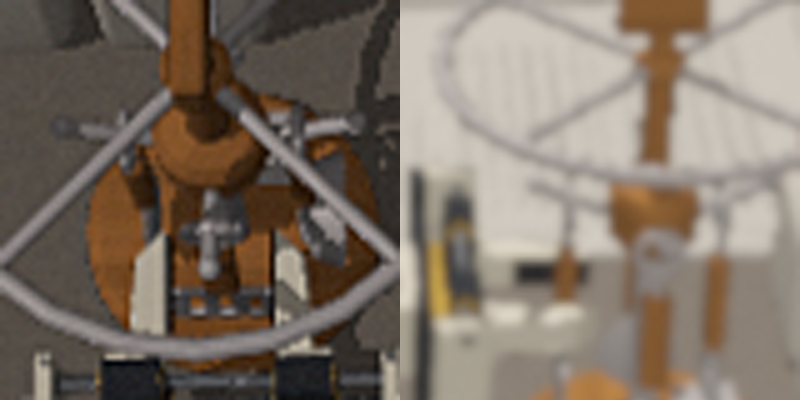

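move_arm([
  {"x": 0,"y": 0,"z": -0.01,"wx": 0,"wy": 0,"wz": 0,"hand": 0.6},
  {"x": 0,"y": 0,"z": -0.025,"wx": 0,"wy": 0,"wz": 0,"hand": 0.6},
  {"x": 0,"y": 0,"z": -0.045,"wx": 0,"wy": 0,"wz": 0,"hand": 0.6},
  {"x": 0,"y": 0,"z": -0.065,"wx": 0,"wy": 0,"wz": 0,"hand": 0.6},
  {"x": 0,"y": 0,"z": -0.085,"wx": 0,"wy": 8,"wz": 0,"hand": 0.6},
  {"x": -0.01,"y": 0,"z": -0.105,"wx": 0,"wy": 15,"wz": 0,"hand": 0.6},
  {"x": -0.02,"y": 0,"z": -0.13,"wx": 0,"wy": 22,"wz": 0,"hand": 0.6},
  {"x": -0.03,"y": 0,"z": -0.15,"wx": 0,"wy": 25,"wz": 0,"hand": 0.6},
])

```text
time: 19.42
tool_pos: [0.5073, 0.0733, 0.1564]
tool_rot: [-3.136, 1.099, -3.134]
contact_force: [0.5, 0.4, 0.0]
opening: 0.0547
```

move_arm([
  {"x": 0,"y": 0,"z": -0.02,"wx": 0,"wy": 0,"wz": 0,"hand": 0.6},
  {"x": 0,"y": 0,"z": -0.03,"wx": 0,"wy": 0,"wz": 0,"hand": 0.6},
  {"x": 0,"y": 0,"z": -0.03,"wx": 0,"wy": 0,"wz": 0,"hand": 0.6},
  {"x": 0,"y": 0,"z": -0.03,"wx": 0,"wy": 0,"wz": 0,"hand": 0.6},
  {"x": 0,"y": 0,"z": -0.03,"wx": 0,"wy": 0,"wz": 0,"hand": 0.6},
  {"x": 0,"y": 0,"z": -0.03,"wx": 0,"wy": 0,"wz": 0,"hand": 0.6},
  {"x": 0,"y": 0,"z": -0.03,"wx": 0,"wy": 0,"wz": 0,"hand": 0.6},
  {"x": 0,"y": 0,"z": -0.03,"wx": 0,"wy": 0,"wz": 0,"hand": 0.6},
])

```text
time: 20.42
tool_pos: [0.4821, 0.0732, 0.169]
tool_rot: [-3.136, 1.1, -3.134]
contact_force: [-0.1, -0.2, -0.7]
opening: 0.0552
```

Run:
```python
from path import *
log()
t=viewer.read_camera("top")[:,:,::-1];s=viewer.read_camera("side")[:,:,::-1]
cv2.imwrite("pics/c9.png",np.hstack([crop(t,200,90,400,290,2),crop(s,320,150,400,250,4)]))
for i in range(3):
    s2=viewer.read_camera("side")[:,:,::-1]; print("motion",cv2.absdiff(crop(np.ascontiguousarray(s),330,170,400,250,1),crop(np.ascontiguousarray(s2),330,170,400,250,1)).max())
```

```text
t 20.425 q [-0.019  0.367  2.612  3.119  0.937  1.572] p [0.4821 0.0732 0.169 ] rpy [-179.7   63.  -179.6] F [-0.1 -0.2 -0.7] open 0.0552
motion 8
motion 8
motion 7
```

View pics/c9.png

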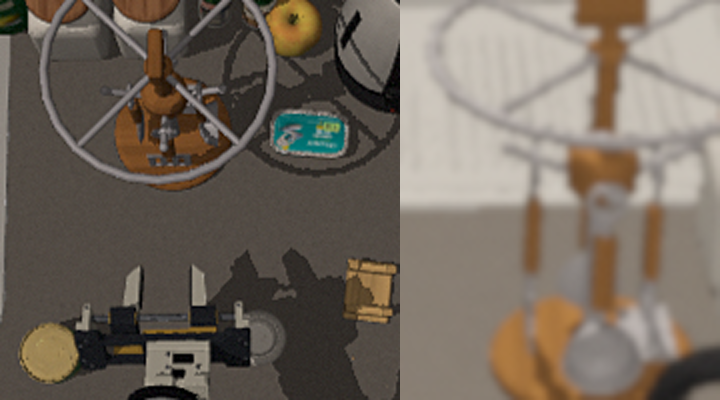

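Run:
```python
from path import *
t=viewer.read_camera("top")[:,:,::-1]; a=cv2.imread("pics/top0.png")
cv2.imwrite("pics/c10.png",np.hstack([crop(a,305,235,355,285,6),crop(t,305,235,355,285,6), crop(t,260,120,300,170,6)]))
```

```text
(no output)
```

View pics/c10.png

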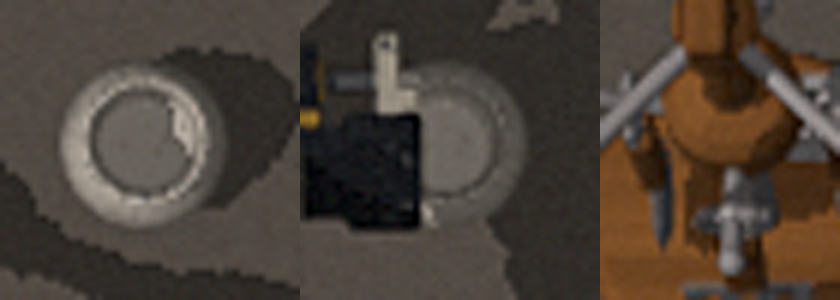

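Run:
```python
from path import *
C=np.array([.692,.0735,.0]); print((proj("top",[[.664,.0735,.18],B])-[260,120])*6+[600,0])
print(robot.hand_in()); log()
```

```text
[[734.34549936 171.59919318]
 [731.77299293 256.91612966]]
the job is handed in; nothing more can be done
None
the job is handed in; nothing more can be done
```

The empty peg now points to the front and the slotted turner hangs from it by its eye. I handed the job in at about 20.5 s of robot time; no verdict was reported.

**What I did:**
- **Crown:** I gripped the knob and turned the crown 112° counter-clockwise, which brought the empty peg to the front.
- **Turner:** I took the turner from its rest and rolled the arm's wrist over so the tool could come in low, tilted 25° down, under the hoop. I slid the eye over the ball, brought the turner upright, let go and backed away.

**Last checks:**
- **Turner:** The pictures show the ring around the peg behind the ball and the turner hanging straight down. Successive frames differed by no more than 8 grey levels, which I took as camera noise, so I judged it at rest.
- **Peg direction:** Its measured pixels are within about 3 px, in 6x enlarged crops, of a peg pointing straight to the front. That is within about 2°.
- **Bystanders:** The fish tin and bean tin are where they were at the start. The visible edge of the cream pot matches too; the gripper hid the rest of the pot from above.
- **Gripper:** It stands about 15 cm clear of the turner, and the measured contact force was about 1 N or less.

No check failed. The only sizeable forces I read were about 12 N on the wrist while turning the crown and 3 N when the ring first rested on the peg.

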